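# Free-spin a jar turntable and brake it on its mark

### The arm

A 6-joint arm with a two-finger parallel gripper is mounted at the origin on the work surface. World frame = base frame: x ahead of the robot, y to its left, z up, the work surface at z = 0. Lengths are in m, angles in rad, forces in N, time in s.
With the tool pointing down it reaches from about 0.275 to 0.725 m from the base axis. Payload 5.6 kg.
Tool frame: the origin (TCP) lies at the very end of the fingers, on their centre line; the grasp point (between the pads) lies 19 mm behind it (robot.grasp_offset is the distance from the TCP to the grasp point, in m); z points along the fingers, x is the direction in which the jaws open and shut, and the axes are right-handed (so a half turn about z gives the same grasp; the last joint's range is limited). The gripper opens to 85 mm and grips with 20 to 120 N. Pads are 22 mm wide; open, the fingers measure 114 mm over their backs; the gripper's body (76 mm by 85 mm) begins 54 mm behind the grasp point. The pads swing forward as they close: fully open they stand 13 mm farther back than shut.
Start: joints at [-1.016, 0.255, 0.108, 0, -1.424, -0.285], TCP at [0.147, -0.53, 0.231] pointing down, gripper open.
Joint ranges: [-2.95, 2.95], [-1.21, 1.97], [-1.09, 1.5], [-2.87, 1.71], [-2.94, -0.07], [-3.05, 3.05]. Speed limits (rad/s): [2.57, 2.57, 3.14, 3.14, 3.14, 3.14].

### API

Orientations are given as a rotation vector (axis times angle).
In Python, from station import robot gives the robot as it stands.
- The arm moves only by the tool carry_out, never from a script. Its argument "rows" is a list that holds one entry, the list of rows, each a list of 5 numbers: the opening, from -1 (shut) to 1 (fully open), so that 0 is half open, then the shift along the world's x, y, z normalised to -1 to 1, where 1 is 1000 mm, then the turn about the world's z normalised to -1 to 1, where 1 is 90 degrees. A call has exactly 10 rows; each row is the pose to reach, as a shift and turn from the pose measured when the call began; what a row does not reach only later rows make up. A row lasts 1/8 s, in which the tool goes at most 62.5 mm and 10.7 degrees, less where a joint would pass 70% of its speed; a pose out of reach is approached as far as the arm can. A call with a number of a shift or a turn outside -1 to 1 is refused whole. A call with a gripper value outside its range is refused whole. The fingers move at their own pace and stop on an object; "force" is the grip in N (left out, the last holds). Time passes only in rows, so rows that repeat a pose let the fingers close, or fill a call up. It gives the time, the measured TCP pose, the force and the opening at its end, in the units of the state.
- robot.read_state(): the state, without advancing time (a new reading comes with each control period).
- robot.capture(name): name is "side" or "top"; returns the picture (400x640x3 uint8, red, green, blue); there is no depth.
- robot.calibration(name): a dict with "camera_matrix" (3x3 intrinsics, pixels), "cam_to_world" (4x4, takes a point from camera to world coordinates). Camera axes: x right, y down, z forward; pixel columns grow to the right and rows downward; lengths in m; the calibration is good to about 2 mm. A picture is of the moment at which its call begins. calibration takes no time and is no camera call.
- robot.job_done(): hands the job in, once; it reports no verdict.
Trained networks look in the newest picture that a camera, given by its name, has taken for a name from the list of things; names that differ only in an ending like _2 or _b are one class to them, and where a whole thing is asked for, a point or a joint stands for the part that bears it (a point fixed in the world has none). Each returns a list of dicts, best first, with "p" (0 to 1); they miss things now and then, are a little off and sometimes report something else, mostly with a low value. They report only what shows in the picture. A call takes as long as a camera call. They do not tell look-alikes from the thing itself.
- robot.find_in(camera, target): "centre" ([column, row] in pixels, amid what is visible of it).
The state is a dict: "time_s": time; "joint_pos": joint angles; "joint_velocities": joint speeds; "effort": joint torques, N m; "eef_pos": TCP position; "ee_rot": TCP orientation; "wrist_force": force on the tool from outside, world axes, zero at the start; "moment": the same for the moment, N m; "finger_gap": finger opening in m.
Only numpy, scipy, OpenCV 4.12 (cv2) and the standard library are available. Lean on these libraries where they do the work, as an engineer would, in place of code of your own. Each camera call takes 0.05 s, during which the arm holds its last target. There are 200 camera calls.

### The job

Check that the sample turntable runs freely: flick one of its two black finger posts with a fingertip so that the wheel spins (at least one turn in ten seconds) and, with nothing touching it, let its orange mark sweep past the red pointer once. On the next pass, or a later one, brake the wheel by pressing a fingertip down on top of its bare metal deck so that it stops with the orange mark at the pointer, and finish while still pressing there, holding the wheel still. Never rest a finger on the deck while the wheel stands still with the mark well away from the pointer, grasp and lift nothing, and leave the jar in its hub and the things around it undisturbed.

Things in the scene. Friction and masses are not known exactly. Their poses are not given: they have to be found in the camera images.
- turntable: the turntable's fixed grey foot, bolted to the bench; it does not move. Origin on the bench, on the wheel's upright axis, z up. A small grey arm on its -x side carries the red pointer just outside the wheel's rim (135 to 175 mm from the axis, its top 53 mm above the bench, level with the deck)
- wheel (a joint): wheel angle (rad), without limit, growing counterclockwise seen from above; at 0 the mark is opposite the pointer, at pi (plus or minus whole turns) exactly at it. Turns endlessly either way on a low-friction bearing: once flicked it coasts, losing only about 0.03 to 0.06 rad/s each second. Inertia about 0.006 kg m2: a few newtons on the deck stop it within a few hundredths of a second
- deck: the wheel's flat bare aluminium disc, 250 mm diameter, 8 mm thick, its top 52 mm above the bench; turns with the wheel. Origin on the axis at the top face; x points to the orange mark, z up. The ring from 75 to 120 mm from the axis is clear all round for a fingertip. Black ticks every 15 degrees and the mark are painted on and may be pressed on too
- post_left: black upright finger post for spinning the wheel, 14 mm diameter, standing 35 mm above the deck, fixed on the wheel 60 mm from the axis, 90 degrees counterclockwise from the orange mark. Origin at its foot, at the height of the deck's top
- post_right: the same black finger post on the opposite side, 90 degrees clockwise from the orange mark. Origin at its foot
- home_mark (a point): centre line of the orange mark, a painted rectangle 30 mm wide (along the rim) and 42 mm long on the deck at the rim; the point lies 108 mm from the axis on the deck's top
- station (a point): fixed point beside the red pointer, 108 mm from the wheel's axis at the height of the deck's top, on the line from the axis to the pointer: the mark point lies exactly here when the mark is at the pointer
- sample_jar: amber cosmetic jar with white cap, 39 mm diameter, 38 mm tall, 60 g, standing loose in the dark ring (54 mm diameter, 11 mm high) at the middle of the deck and turning with it; stays there. Origin at the centre of its underside
- amber_bottle: loose amber bottle with paper label and black cap, 52 mm diameter, 120 mm tall, standing beside the turntable; origin under its centre; leave alone
- green_bottle: loose green bottle with white cap, 48 mm diameter, 130 mm tall; origin under its centre; leave alone
- white_tub: loose white tub with blue lid, 68 mm diameter, 70 mm tall; origin under its centre; leave alone
- beaker: loose clear beaker, 70 mm diameter, 90 mm tall; origin under its centre; leave alone
- spatula: loose spatula with blue handle, 190 mm long, lying flat; leave alone
Not all that is in view belongs to the job. There is more than one size of the sample_jar; the job needs the smallest.

How it is judged:
By the outcome, as a careful person would: the job done as asked, in the order asked, and still so for the second after the job is handed in, while the arm keeps its last pose, push and grip.
It also fails if it takes over 48 s, if anything falls off the work surface, if the arm or the gripper's body presses on something with over 40 N, if the wrist force passes 120 N, or if a joint passes its speed limit or range.

## Working session

There is one attempt and no reset: what is moved stays moved. The work goes in short steps, Python scripts to look and compute and a tool call to move; the robot and the scene stay as the last step left them, time stands still between calls to the robot, and variables do not carry over. Pictures are saved under pics/ and viewed, on a budget of 10 in all, crops included, one or two more only if the job needs it, and the job is handed in when it is done.

Besides the shell and the picture viewer there is one more tool, called after ">>>" in YAML: its name, and indented under it one key for each argument. carry_out: Moves the arm, as the interface text tells. Scaled input: -1 to 1 covers 1000 mm each way for a shift and 90 degrees each way for a turn. Its arguments: {"type":"object","properties":{"rows":{"type":"array","items":{"type":"array","items":{"type":"array","items":{"type":"number","minimum":-1,"maximum":1}}}},"force":{"type":"number"}},"required":["rows"]}

```bash
mkdir -p pics
python3 - <<'E'
from station import robot
import cv2,numpy as np
for n in("top","side"):
    cv2.imwrite(f"pics/{n}0.png",robot.capture(n)[:,:,::-1])
    c=robot.calibration(n);print(n,np.round(c["camera_matrix"],1).tolist(),np.round(c["cam_to_world"],3).tolist())
s=robot.read_state();print(s["time_s"],s["eef_pos"],s["ee_rot"],s["finger_gap"])
E
```

```text
top [[391.1, 0.0, 320.4], [0.0, 391.1, 197.2], [0.0, 0.0, 1.0]] [[0.025, -0.987, 0.158, 0.341], [-1.0, -0.025, -0.001, 0.014], [0.005, -0.158, -0.987, 1.093], [0.0, 0.0, 0.0, 1.0]]
side [[436.3, 0.0, 324.5], [0.0, 436.3, 200.8], [0.0, 0.0, 1.0]] [[-0.998, -0.039, 0.044, 0.458], [-0.058, 0.525, -0.849, 1.063], [0.01, -0.85, -0.526, 0.735], [0.0, 0.0, 0.0, 1.0]]
0.1 [ 0.14652107 -0.52966562  0.23049027] [-1.90169824e+00 -2.49885693e+00 -1.47232227e-03] 0.08546124447880075
```

View pics/top0.png

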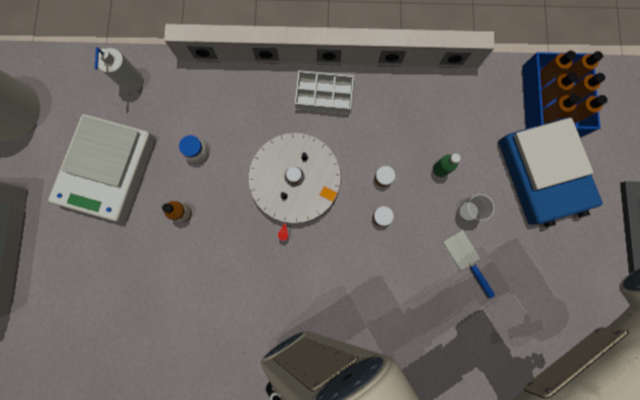

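View pics/side0.png

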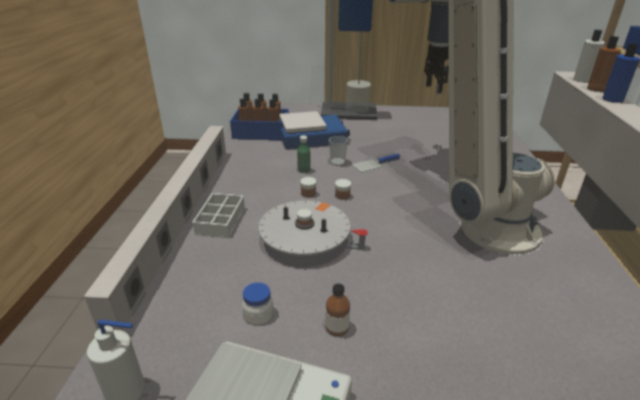

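```bash
cat > h.py <<'E'
import cv2,numpy as np
from station import robot
cal={n:robot.calibration(n) for n in("top","side")}
def proj(n,P):
    T=np.linalg.inv(cal[n]["cam_to_world"]);p=T[:3,:3]@np.asarray(P,float)+T[:3,3];q=cal[n]["camera_matrix"]@p;return q[:2]/q[2]
def back(n,px,z):
    c=cal[n];M=c["cam_to_world"];d=M[:3,:3]@np.linalg.inv(c["camera_matrix"])@np.array([px[0],px[1],1.]);return M[:3,3]+d*(z-M[2,3])/d[2]
def rect(n,img,cx,cy,z=.052,half=.2,size=600):
    # rectified map: up = +x, left = +y
    w=[(cx+half,cy+half,z),(cx+half,cy-half,z),(cx-half,cy-half,z),(cx-half,cy+half,z)]
    src=np.float32([proj(n,P) for P in w]);dst=np.float32([[0,0],[size,0],[size,size],[0,size]])
    return cv2.warpPerspective(img,cv2.getPerspectiveTransform(src,dst),(size,size))
def blob(img,lo,hi,box=None):
    h=cv2.cvtColor(img,cv2.COLOR_RGB2HSV);m=cv2.inRange(h,lo,hi)
    if box: k=np.zeros_like(m);k[box[1]:box[3],box[0]:box[2]]=1;m*=k
    n,l,s,c=cv2.connectedComponentsWithStats(m);
    if n<2:return None,0
    i=1+np.argmax(s[1:,4]);return c[i],s[i,4]
E
python3 - <<'E'
from h import *
T=cv2.imread("pics/top0.png")[:,:,::-1];S=cv2.imread("pics/side0.png")[:,:,::-1]
for n,I,b in(("top",T,(235,120,355,250)),("side",S,(240,180,380,270))):
    for nm,lo,hi in(("orange",(8,130,120),(22,255,255)),("red",(0,150,100),(5,255,255)),("red2",(172,150,100),(180,255,255))):
        p,a=blob(np.ascontiguousarray(I),lo,hi,b)
        if a: print(n,nm,p,a,np.round(back(n,p,.0525),4))
c=back("top",(295,178),.052);print("c0",c)
R=rect("top",T,c[0],c[1]);R2=rect("side",S,c[0],c[1])
cv2.imwrite("pics/r.png",cv2.cvtColor(R,cv2.COLOR_RGB2BGR));cv2.imwrite("pics/rs.png",cv2.cvtColor(R2,cv2.COLOR_RGB2BGR))
g=cv2.GaussianBlur(cv2.cvtColor(R,cv2.COLOR_RGB2GRAY),(5,5),2)
k=cv2.HoughCircles(g,cv2.HOUGH_GRADIENT,1.0,50,param1=60,param2=20,minRadius=178,maxRadius=197);print(k)
if k is not None:
    for u,v,r in k[0][:1]: print("centre",c[0]+(300-v)*.4/600,c[1]+(300-u)*.4/600,r*.4/600)
E
```

```text
top orange [328.04109589 193.59589041] 146 [ 0.5175 -0.0075  0.0525]
top red [282.94642857 232.79464286] 112 [0.409  0.1099 0.0525]
side orange [322.45833333 206.33333333] 48 [ 0.5182 -0.0074  0.0525]
side red [361.29032258 232.09677419] 31 [0.407  0.1127 0.0525]
c0 [0.55822567 0.08310144 0.052     ]
[[[296.5 295.5 185.5]]]
centre 0.5612256746604086 0.08543476849448679 0.123666674
```

View pics/r.png

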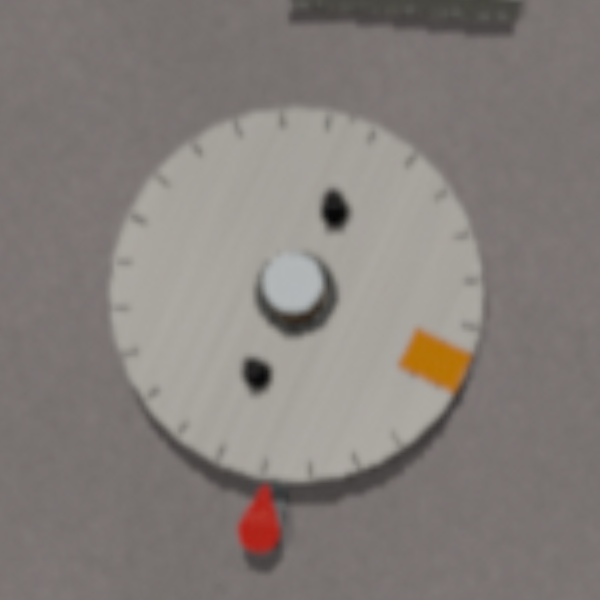

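>>> carry_out:
  rows:
    - [[-1,0.346,0.611,-0.09,-0.45],[-1,0.346,0.611,-0.09,-0.45],[-1,0.346,0.611,-0.09,-0.45],[-1,0.346,0.611,-0.09,-0.45],[-1,0.346,0.611,-0.09,-0.45],[-1,0.346,0.611,-0.09,-0.45],[-1,0.346,0.611,-0.09,-0.45],[-1,0.346,0.611,-0.09,-0.45],[-1,0.346,0.611,-0.09,-0.45],[-1,0.346,0.611,-0.09,-0.45]]

```text
time_s: 1.35
eef_pos: [0.4367, -0.0171, 0.1552]
ee_rot: [-2.649, -1.687, -0.002]
wrist_force: [1.0, -0.3, 0.9]
finger_gap: 0.0003
```

Run:
```python
from h import *
s=robot.read_state();print(s)
```

```text
{'time_s': 1.35, 'joint_pos': array([ 3.20943229e-01,  7.10214385e-02, -3.12701082e-01, -1.33782704e-03,
       -1.18582465e+00, -2.32777183e+00]), 'joint_velocities': array([ 0.88595191,  0.45240872,  0.30684833,  0.00540606,  0.15007304,
       -0.88740193]), 'effort': array([ -3.32679503, -29.76286769,  20.78597367,   4.67435539,
        -0.32798541,   1.10836331]), 'eef_pos': array([ 0.4366602 , -0.01707307,  0.15524691]), 'ee_rot': array([-2.64900430e+00, -1.68722652e+00, -2.37746678e-03]), 'wrist_force': array([ 0.98803706, -0.29965414,  0.91561276]), 'moment': array([-0.15026276, -0.18275966, -0.080955  ]), 'finger_gap': 0.0002726785457220513}
```

>>> carry_out:
  rows:
    - [[-1,0.0567,0.0991,0,0],[-1,0.0567,0.0991,0,0],[-1,0.0567,0.0991,0,0],[-1,0.0567,0.0991,0,0],[-1,0.0567,0.0991,-0.03,0],[-1,0.0567,0.0991,-0.06,0],[-1,0.0567,0.0991,-0.069,0],[-1,0.0567,0.0991,-0.069,0],[-1,0.0567,0.0991,-0.069,0],[-1,0.0567,0.0991,-0.089,0]]

```text
time_s: 2.6
eef_pos: [0.4955, 0.0828, 0.0686]
ee_rot: [2.649, 1.688, 0.012]
wrist_force: [0.3, 0.3, -0.3]
finger_gap: -0.0002
```

Run:
```python
from h import *
s=robot.read_state();print(s["time_s"],s["eef_pos"])
for i in range(4):
    T=robot.capture("top");s=robot.read_state();print(s["time_s"],s["eef_pos"],s["wrist_force"])
S=robot.capture("side")
cv2.imwrite("pics/a.png",cv2.resize(np.vstack([T[110:260,230:360],S[170:320,240:370]])[:,:,::-1],None,fx=2,fy=2,interpolation=cv2.INTER_CUBIC))
```

```text
2.6 [0.49550038 0.08275163 0.06861765]
2.65 [0.49291716 0.08207137 0.06502144] [-1.76416903 -0.30276972 -2.34677411]
2.7 [0.49260216 0.08179276 0.06564035] [-1.12288193 -0.25929418  0.48586599]
2.75 [0.49322719 0.08185506 0.06653069] [-0.08704527 -0.48823785 -0.28915887]
2.8 [0.49376284 0.08204815 0.0670998 ] [-0.63574907 -0.82048815  0.31748364]
```

View pics/a.png

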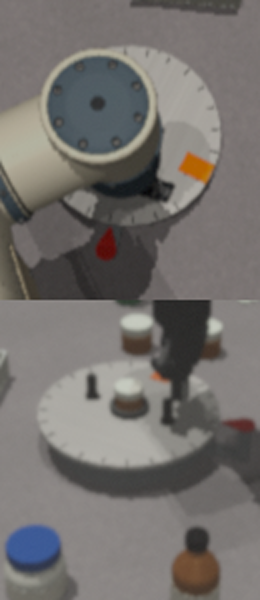

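>>> carry_out:
  rows:
    - [[-1,0.0035,0.0075,0,0],[-1,0.007,0.015,0,0],[-1,0.0105,0.0225,0,0],[-1,0.014,0.03,0,0],[-1,0.012,0.026,0.02,0],[-1,0.011,0.024,0.07,0],[-1,0,0,0.08,0],[-1,-0.012,-0.052,0.08,0],[-1,-0.012,-0.052,0.08,0],[-1,-0.012,-0.052,0.05,0]]

```text
time_s: 4.1
eef_pos: [0.4837, 0.0303, 0.1188]
ee_rot: [2.649, 1.686, 0.013]
wrist_force: [0.4, -0.1, -0.0]
finger_gap: -0.0002
```

```bash
cat >> h.py <<'E'
C=np.array([.5612,.0854]);PSI=np.radians(170.8)
def mark(n,I):
    b=(235,120,355,250) if n=="top" else (240,180,380,270)
    p,a=blob(np.ascontiguousarray(I),(8,130,100),(22,255,255),b)
    if a<8:return None
    q=back(n,p,.052)[:2]-C
    return np.degrees(np.arctan2(q[1],q[0])),np.hypot(*q),a
E
python3 - <<'E'
from h import *
s=robot.read_state();print(s["time_s"],s["eef_pos"])
for i in range(2):
  for n in("top","side"):
    t=robot.read_state()["time_s"];I=robot.capture(n);print(t,n,mark(n,I))
cv2.imwrite("pics/b.png",np.vstack([robot.capture("top")[100:270,220:370],I[170:320,230:380]])[:,:,::-1])
E
```

```text
4.1 [0.48369453 0.03028984 0.11876771]
4.1 top (np.float64(160.7385115832321), np.float64(0.1127010295139641), np.int32(80))
4.15 side (np.float64(155.37976166488858), np.float64(0.10178017289574336), np.int32(74))
4.2 top (np.float64(155.8424823754222), np.float64(0.11784206980827394), np.int32(19))
4.25 side (np.float64(147.27350049382494), np.float64(0.10276073599269728), np.int32(80))
```

View pics/b.png

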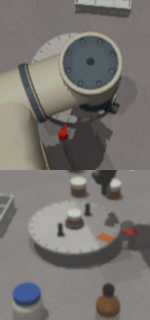

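>>> carry_out:
  rows:
    - [[-1,-0.0017,0,-0.02,0],[-1,-0.0017,0,-0.04,0],[-1,-0.0017,0,-0.052,0],[-1,-0.0017,0,-0.052,0],[-1,-0.0017,0,-0.052,0],[-1,-0.0017,0,-0.052,0],[-1,-0.0017,0,-0.052,0],[-1,-0.0017,0,-0.052,0],[-1,-0.0017,0,-0.052,0],[-1,-0.0017,0,-0.052,0]]

```text
time_s: 5.6
eef_pos: [0.4808, 0.0304, 0.066]
ee_rot: [2.649, 1.689, 0.005]
wrist_force: [0.2, 0.1, 0.8]
finger_gap: -0.0001
```

```bash
cat > trk.py <<'E'
from h import *
import json,sys
try:D=json.load(open("d.json"))
except Exception:D=[[4.15,155.38],[4.25,147.27]]
s=robot.read_state();print(s["time_s"],s["eef_pos"],s["wrist_force"])
for i in range(int(sys.argv[1])):
    t=robot.read_state()["time_s"];I=robot.capture("side");m=mark("side",I);print(t,m and np.round(m,3))
    if m and m[2]>35 and abs(m[1]-.103)<.006: D.append([t,m[0]])
json.dump(D,open("d.json","w"))
a=np.array(D);t=a[:,0];th=np.unwrap(np.radians(a[:,1]))
# unwrap with prediction (CW, speed w0 decreasing)
th=np.radians(a[:,1]);w=-1.40;acc=.045;T0=t[0]
for k in range(1,len(th)):
    p=th[0]+w*(t[k]-T0)+.5*acc*(t[k]-T0)**2
    th[k]+=2*np.pi*np.round((p-th[k])/(2*np.pi))
    if t[k]-T0>1.5:
        A=np.c_[np.ones(k+1),t[:k+1]-T0,.5*(t[:k+1]-T0)**2]; c=np.linalg.lstsq(A,th[:k+1],rcond=None)[0];w,acc=c[1:]
r=th-A@c;print("w0",w,"acc",acc,"rms",r.std(),"last",np.round(r[-6:],3))
now=robot.read_state()["time_s"]-T0;print("now",now+T0,"w now",w+acc*now)
for j in range(1,5):
    tgt=PSI-2*np.pi*j;x=np.roots([.5*acc,w,c[0]-tgt]);x=x[np.isreal(x)].real
    if len(x): print("pass",j,"t",x.min()+T0,"w",w+acc*x.min())
E
python3 trk.py 12
```

```text
5.6 [0.48077747 0.03040228 0.06596237] [0.16063659 0.12198888 0.80927537]
5.6 [42.776  0.105 72.   ]
5.65 [38.977  0.105 71.   ]
5.7 [35.237  0.104 70.   ]
5.75 [31.305  0.105 69.   ]
5.8 [27.831  0.105 67.   ]
5.85 [24.003  0.105 64.   ]
5.9 [20.284  0.105 62.   ]
5.95 [16.506  0.104 62.   ]
6.0 [12.676  0.103 60.   ]
6.05 [ 9.066  0.104 61.   ]
6.1 [ 5.405  0.104 56.   ]
6.15 [ 2.139  0.105 60.   ]
w0 -1.3985847361515045 acc 0.05902399966919175 rms 0.002152023468930542 last [ 0.    -0.001 -0.003 -0.002 -0.002  0.005]
now 6.2 w now -1.2775855368296614
pass 1 t 8.932018051774921 w -1.1163309042454725
pass 2 t 15.811682244459863 w -0.7102656072122862
```

>>> carry_out:
  rows:
    - [[-1,0,0,-0.002,0],[-1,0,0,-0.004,0],[-1,0,0,-0.004,0],[-1,0,0,-0.004,0],[-1,0,0,-0.004,0],[-1,0,0,-0.004,0],[-1,0,0,-0.004,0],[-1,0,0,-0.004,0],[-1,0,0,-0.004,0],[-1,0,0,-0.004,0]]

```text
time_s: 7.45
eef_pos: [0.4808, 0.0304, 0.062]
ee_rot: [2.649, 1.689, 0.005]
wrist_force: [0.5, -0.3, 0.4]
finger_gap: -0.0
```

>>> carry_out:
  rows:
    - [[-1,0,0,0,0],[-1,0,0,0,0],[-1,0,0,0,0],[-1,0,0,0,0],[-1,0,0,0,0],[-1,0,0,0,0],[-1,0,0,0,0],[-1,0,0,0,0],[-1,0,0,0,0],[-1,0,0,0,0]]

```text
time_s: 8.7
eef_pos: [0.4808, 0.0304, 0.062]
ee_rot: [2.649, 1.689, 0.005]
wrist_force: [-0.5, 0.6, 0.4]
finger_gap: -0.0001
```

>>> carry_out:
  rows:
    - [[-1,0,0,0,0],[-1,0,0,0,0],[-1,0,0,0,0],[-1,0,0,0,0],[-1,0,0,0,0],[-1,0,0,0,0],[-1,0,0,0,0],[-1,0,0,0,0],[-1,0,0,0,0],[-1,0,0,0,0]]

```text
time_s: 9.95
eef_pos: [0.4808, 0.0304, 0.062]
ee_rot: [2.649, 1.689, 0.005]
wrist_force: [0.3, 0.2, 0.2]
finger_gap: 0.0001
```

```bash
python3 trk.py 12
```

```text
9.95 [0.4808003  0.03043771 0.06197094] [0.27125664 0.1837541  0.1642593 ]
9.95 [93.933  0.104 90.   ]
10.0 [90.382  0.104 90.   ]
10.05 [87.039  0.104 90.   ]
10.1 [83.58   0.104 89.   ]
10.15 [80.529  0.105 88.   ]
10.2 [77.145  0.105 86.   ]
10.25 [74.081  0.105 85.   ]
10.3 [70.807  0.105 86.   ]
10.35 [67.46   0.105 83.   ]
10.4 [64.487  0.105 85.   ]
10.45 [61.056  0.105 83.   ]
10.5 [57.692  0.104 80.   ]
w0 -1.3797603015796747 acc 0.038469645163205016 rms 0.0031040894939639535 last [ 0.001  0.001 -0.     0.005  0.002  0.   ]
now 10.55 w now -1.1335545725351626
pass 1 t 8.809678531382328 w -1.2005041219027923
pass 2 t 14.576265030748424 w -0.97866558546925
pass 3 t 22.112747002830254 w -0.6887397982243704
```

>>> carry_out:
  rows:
    - [[-1,0,0,0,0],[-1,0,0,0,0],[-1,0,0,0,0],[-1,0,0,0,0],[-1,0,0,0,0],[-1,0,0,0,0],[-1,0,0,0,0],[-1,0,0,0,0],[-1,0,0,0,0],[-1,0,0,0,0]]

```text
time_s: 11.8
eef_pos: [0.4808, 0.0305, 0.0619]
ee_rot: [2.649, 1.689, 0.005]
wrist_force: [-0.2, -0.4, -0.8]
finger_gap: 0.0004
```

>>> carry_out:
  rows:
    - [[-1,0,0,0,0],[-1,0,0,0,0],[-1,0,0,0,0],[-1,0,0,0,0],[-1,0,0,0,0],[-1,0,0,0,0],[-1,0,0,0,0],[-1,0,0,0,0],[-1,0,0,0,0],[-1,0,0,0,0]]

```text
time_s: 13.05
eef_pos: [0.4808, 0.0304, 0.062]
ee_rot: [2.649, 1.689, 0.005]
wrist_force: [-0.0, 0.7, -0.2]
finger_gap: 0.0002
```

>>> carry_out:
  rows:
    - [[-1,0,0,0,0],[-1,0,0,0,0],[-1,0,0,0,0],[-1,0,0,0,0],[-1,0,0,0,0],[-1,0,0,0,0],[-1,0,0,0,0],[-1,0,0,0,0],[-1,0,0,0,0],[-1,0,0,0,0]]

```text
time_s: 14.3
eef_pos: [0.4808, 0.0305, 0.0619]
ee_rot: [2.649, 1.689, 0.005]
wrist_force: [-0.8, 0.4, 0.1]
finger_gap: -0.0
```

```bash
python3 trk.py 6|tail -9
python3 - <<'E'
from h import *
I=robot.capture("side");cv2.imwrite("pics/c.png",cv2.resize(I[170:280,230:390][:,:,::-1],None,fx=4,fy=4,interpolation=cv2.INTER_CUBIC))
p,a=blob(I,(0,150,70),(5,255,255),(240,180,390,270));q=back("side",p,.053)[:2]-C;print(p,a,np.degrees(np.arctan2(q[1],q[0])),np.hypot(*q))
E
```

```text
14.4 [-1.78558e+02  1.04000e-01  5.60000e+01]
14.45 [1.79353e+02 1.03000e-01 6.70000e+01]
14.5 [1.76782e+02 1.03000e-01 7.20000e+01]
14.55 [1.73815e+02 1.03000e-01 7.00000e+01]
w0 -1.3835652496634525 acc 0.039537285413761586 rms 0.004084618003027121 last [-0.001 -0.007 -0.008  0.004  0.008  0.005]
now 14.6 w now -0.970400617089644
pass 1 t 8.80783887243334 w -1.1994069447527422
pass 2 t 14.599224868645557 w -0.9704312636792377
pass 3 t 22.27363957491071 w -0.6670057390540631
[357.5625 231.75  ] 16 169.33870725876298 0.14674294380259775
```

View pics/c.png

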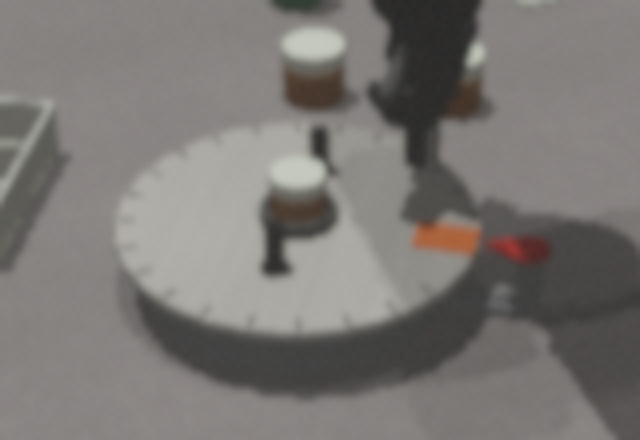

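>>> carry_out:
  rows:
    - [[-1,0,0,0,0],[-1,0,0,0,0],[-1,0,0,0,0],[-1,0,0,0,0],[-1,0,0,0,0],[-1,0,0,0,0],[-1,0,0,0,0],[-1,0,0,0,0],[-1,0,0,0,0],[-1,0,0,0,0]]

```text
time_s: 15.9
eef_pos: [0.4808, 0.0304, 0.062]
ee_rot: [2.649, 1.689, 0.005]
wrist_force: [-0.1, 0.1, 0.2]
finger_gap: -0.0
```

>>> carry_out:
  rows:
    - [[-1,0,0,0,0],[-1,0,0,0,0],[-1,0,0,0,0],[-1,0,0,0,0],[-1,0,0,0,0],[-1,0,0,0,0],[-1,0,0,0,0],[-1,0,0,0,0],[-1,0,0,0,0],[-1,0,0,0,0]]

```text
time_s: 17.15
eef_pos: [0.4808, 0.0304, 0.062]
ee_rot: [2.649, 1.689, 0.005]
wrist_force: [0.1, -0.4, 0.1]
finger_gap: 0.0
```

```bash
python3 trk.py 6|tail -7
```

```text
17.35 [24.605  0.104 65.   ]
17.4 [22.15   0.105 65.   ]
w0 -1.3797046742484262 acc 0.03869149626874723 rms 0.005890589125803401 last [-0.005 -0.006 -0.003 -0.004 -0.004 -0.003]
now 17.45 w now -0.8651077738740881
pass 1 t 8.810935289274447 w -1.1993661138945917
pass 2 t 14.58802446621638 w -0.9758418895607228
pass 3 t 22.16486140666197 w -0.6826827313505661
```

>>> carry_out:
  rows:
    - [[-1,0,0,0,0],[-1,0,0,0,0],[-1,0,0,0,0],[-1,0,0,0,0],[-1,0,0,0,0],[-1,0,0,0,0],[-1,0,0,0,0],[-1,0,0,0,0],[-1,0,0,0,0],[-1,0,0,0,0]]

```text
time_s: 18.7
eef_pos: [0.4808, 0.0304, 0.062]
ee_rot: [2.649, 1.689, 0.005]
wrist_force: [-0.5, -0.6, 0.3]
finger_gap: -0.0
```

>>> carry_out:
  rows:
    - [[-1,0,0,0,0],[-1,0,0,0,0],[-1,0,0,0,0],[-1,0,0,0,0],[-1,0,0,0,0],[-1,0,0,0,0],[-1,0,0,0,0],[-1,0,0,0,0],[-1,0,0,0,0],[-1,0,0,0,0]]

```text
time_s: 19.95
eef_pos: [0.4808, 0.0304, 0.062]
ee_rot: [2.649, 1.689, 0.005]
wrist_force: [0.9, -0.9, -0.0]
finger_gap: -0.0
```

>>> carry_out:
  rows:
    - [[-1,0,0,0,0],[-1,0,0,0,0],[-1,0,0,0,0],[-1,0,0,0,0],[-1,0,0,0,0],[-1,0,0,0,0],[-1,0,0,0,0],[-1,0,0,0,0],[-1,0,0,0,0],[-1,0,0,0,0]]

```text
time_s: 21.2
eef_pos: [0.4808, 0.0304, 0.062]
ee_rot: [2.649, 1.689, 0.005]
wrist_force: [0.4, -0.3, 0.2]
finger_gap: 0.0
```

```bash
python3 trk.py 10
```

```text
21.2 [0.48082947 0.03043008 0.06196364] [ 0.36072671 -0.31274971  0.15799345]
21.2 [-1.48923e+02  8.90000e-02  8.00000e+00]
21.25 None
21.3 None
21.35 None
21.4 None
21.45 None
21.5 None
21.55 [-1.70986e+02  1.01000e-01  8.00000e+00]
21.6 [-1.71833e+02  1.02000e-01  1.30000e+01]
21.65 [-1.73443e+02  1.04000e-01  2.60000e+01]
w0 -1.3797046742484262 acc 0.03869149626874723 rms 0.005890589125803401 last [-0.005 -0.006 -0.003 -0.004 -0.004 -0.003]
now 21.699999999999996 w now -0.7006689147319124
pass 1 t 8.810935289274447 w -1.1993661138945917
pass 2 t 14.58802446621638 w -0.9758418895607228
pass 3 t 22.16486140666197 w -0.6826827313505661
```

```bash
python3 trk.py 6
```

```text
21.7 [0.48080919 0.03046041 0.06195299] [ 0.19533621 -0.03640951 -0.1517587 ]
21.7 [-1.75024e+02  1.04000e-01  3.80000e+01]
21.75 [-1.76328e+02  1.04000e-01  4.90000e+01]
21.8 [-1.78552e+02  1.05000e-01  5.50000e+01]
21.85 [-1.79753e+02  1.04000e-01  6.40000e+01]
21.9 [1.78414e+02 1.03000e-01 6.60000e+01]
21.95 [1.76257e+02 1.03000e-01 6.90000e+01]
w0 -1.3743556774995325 acc 0.0378096348411242 rms 0.009934573255593987 last [-0.023 -0.01  -0.014  0.001  0.004  0.001]
now 22.0 w now -0.6994536955854654
pass 1 t 8.816119714506973 w -1.197931394969053
pass 2 t 14.586647756276943 w -0.9797498368692631
pass 3 t 22.08443223441526 w -0.6962613436334043
pass 4 t 37.90122239298295 w -0.09823428337927287
```

>>> carry_out:
  rows:
    - [[-1,0,0,-0.016,0],[-1,0,0,-0.015,0],[-1,0,0,-0.015,0],[-1,0,0,-0.015,0],[-1,0,0,-0.015,0],[-1,0,0,-0.015,0],[-1,0,0,-0.015,0],[-1,0,0,-0.015,0],[-1,0,0,-0.015,0],[-1,0,0,-0.015,0]]

```text
time_s: 23.25
eef_pos: [0.4839, 0.0294, 0.0519]
ee_rot: [2.642, 1.689, 0.013]
wrist_force: [-6.6, -4.4, 30.6]
finger_gap: -0.0
```

Run:
```python
from h import *
for i in range(3):
    I=robot.capture("side");s=robot.read_state();print(s["time_s"],s["eef_pos"],s["wrist_force"],mark("side",I))
cv2.imwrite("pics/e.png",cv2.resize(I[170:280,230:390][:,:,::-1],None,fx=4,fy=4,interpolation=cv2.INTER_CUBIC))
```

```text
23.3 [0.48396116 0.02940355 0.05187635] [-6.66867926 -5.58259095 30.98030962] (np.float64(171.32126282134007), np.float64(0.10134757884864483), np.int32(72))
23.35 [0.48396008 0.0293959  0.05187286] [-5.81895558 -5.14852058 31.03411178] (np.float64(171.32126282134007), np.float64(0.10134757884864483), np.int32(72))
23.4 [0.48397605 0.02942795 0.05187681] [-5.88385203 -5.06300728 30.52927987] (np.float64(171.32126282134007), np.float64(0.10134757884864483), np.int32(72))
```

View pics/e.png

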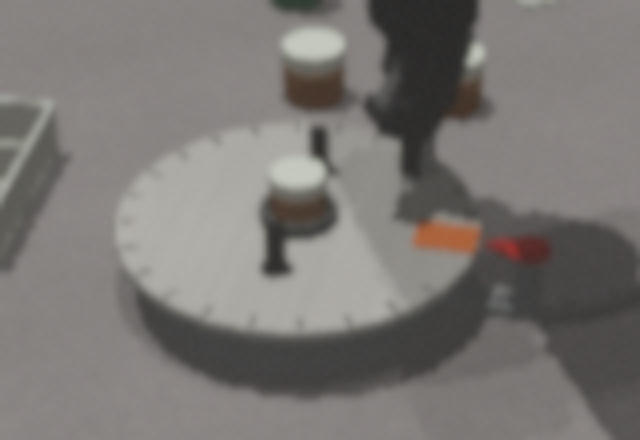

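The picture shows the wheel stopped. The orange mark, at crop (447,237), points straight at the red tip at (490,243), the fingertip is pressing on the deck at (412,175), and the jar is in its hub. The mark measures 171.3° against 170.8° for the pointer. I'm handing the job in.

```bash
python3 -c "
from station import robot
print(robot.job_done())"
```

```text
the job is handed in; nothing more can be done
None
```

The wheel is stopped with the orange mark at the red pointer. The fingertip is still pressing on the bare deck and holding it there. The job was handed in at about 23.4 s of the 48 s allowed; it reports no verdict.

- **Spin:** I flicked the right post with the shut fingers. The wheel turned clockwise at about 1.4 rad/s and was still at about 0.70 rad/s when I braked, so it stayed above one turn in ten seconds throughout.
- **Free passes:** The mark swept past the pointer three times with nothing touching the wheel. I braked on the fourth pass at about 22.1 s.
- **Final check:** The mark reads 171.3° and the pointer about 170.8°. The top-camera blob and tip agreed on the pointer, while one side-camera reading, partly in shadow, gave 169.3°. Three readings of the mark were identical, so the wheel is still.
- **Press:** The wrist force is about 31 N downward on the deck. The press moved the fingertip about 3 mm sideways.
- **Surroundings:** The jar is in its hub. I moved nothing around the turntable, and what shows in the last crop looks undisturbed. I did not take a last full picture to check the bottles, tub, beaker and spatula.
- **Tracking:** Just before braking, the side camera's view of the mark was partly blocked by the fingers. I timed the brake from the last clear readings.

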